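# Lid the component pot, lift away the transport cover

### The job

Pick up the nested lid pair by the black knob (this carries both the white inner lid and the orange cover lying on it), lower it onto the open steel pot until the inner lid is fully seated, and only then let go of the knob. Then take the orange cover by its two yellow ears, lift it off alone and finish still holding it, level and straight above the pot, at least 8 cm higher than where it lay, while the inner lid stays seated and untouched. Leave everything else on the bench where it is.

Things in the scene. Friction and masses are not known exactly. Their poses are not given: they have to be found in the camera images.
- pot_mouth (a point): Centre of the open mouth of the steel pot, level with its rim, 83 mm above the bench; z up. The pot is round, 108 mm outside, 101 mm inside, bolted down on a dark round plate of 144 mm; parts lie in it 33 mm below the rim. It may stand left or right.
- knob (a point): Grip point on the inner lid's black knob, on the lid's axis; z up. The knob is an upright cylinder 18 mm in diameter that comes through the cover's hole and shows 32 mm above the cover's top face; this point is half-way up that length (16 mm above the top face). The underside of the lid's flange, which comes to lie on the pot's rim, is 29 mm below this point.
- inner_lid: White round inner lid, 120 to 210 g: flange 110 mm across, 8 mm thick; under it a plug 96 mm across, 12 mm deep, tapering to 88 mm at the bottom, that goes into the pot's mouth with 2.5 mm play all round. Origin at the centre of the plug's underside, 41 mm below the knob's point. At the start it stands on the bench on its plug.
- cover_grip (a point): Point half-way between the cover's two yellow ears, on its axis, 16 mm above its top face (half-way up the ears); z up, y from ear to ear. Nested, it coincides with the knob's point to about 3 mm. The ears are upright plates, 26 mm long along x, 6 mm thick, 32 mm high; outer faces 60 mm apart (grip along y), inner faces 48 mm apart (room to grip the knob along x).
- cover: Orange round cap, 80 to 170 g, 122 mm across, top plate 5 mm thick, lying loose on the inner lid's flange; 6.5 mm skirt round the flange and a 26 mm centre hole for the knob. Origin on the axis at the underside of its top plate, 21 mm below the point between the ears; same axes.
- pot: The steel pot (see its mouth), fixed; origin on the bench under its centre.
- scrap_tray_mid (a point): Bystander: small steel scrap tray 85 x 60 x 18 mm, its centre.
- screwdriver_grip (a point): Bystander: red-handled screwdriver, 170 mm, lying on the bench; the middle of its handle.
- flux_can_mid (a point): Bystander: upright white-labelled can, 56 mm across, 100 mm high, its centre.
There are look-alikes about, which are no part of the job. Of the things that look like the cover, the smaller one is meant.

How it is judged:
On the way, in this order (a step that is already met when the one before it is completed fails the run):
1. the nested pair is lifted off the bench by the knob, cover lying on the inner lid (height (world z) of inner_lid above 0.03 m and z of cover_grip in the frame of knob between -0.004 and 0.004 m and horizontal distance between cover_grip and knob below 0.008 m and contact force between the fingers and inner_lid above 0.5 N), for 0.2 s.
2. the pair is seated on the pot, still nested, and the knob is let go (z of knob in the frame of pot_mouth between 0.026 and 0.032 m and horizontal distance between knob and pot_mouth below 0.005 m and angle between knob's own z axis and vertical below 0.06 rad and z of cover_grip in the frame of knob between -0.004 and 0.004 m and horizontal distance between cover_grip and knob below 0.008 m and contact force between the fingers and inner_lid below 0.2 N), for 0.2 s.
3. the cover alone is lifted off and held at least 80 mm above where it lay, the inner lid still seated (z of knob in the frame of pot_mouth between 0.026 and 0.032 m and horizontal distance between knob and pot_mouth below 0.005 m and angle between knob's own z axis and vertical below 0.06 rad and z of cover_grip in the frame of pot_mouth above 0.107 m and horizontal distance between cover_grip and pot_mouth below 0.05 m and angle between cover_grip's own z axis and vertical below 0.2 rad and contact force between the fingers and cover above 1 N and contact force between cover and inner_lid below 0.1 N and contact force between cover and pot below 0.1 N), for 0.2 s.
At the end, for the whole second after the job is handed in: Inner lid seated (knob point 26-32 mm above the rim, within 5 mm of the axis, tilt < 0.06 rad), untouched, at rest. Cover still in the fingers, off pot and inner lid, ear point >= 107 mm above the rim, within 50 mm of the pot axis, tilt < 0.2 rad. Bystanders moved < 30 mm (all of step 3 and linear speed of cover below 0.03 m/s and linear speed of inner_lid below 0.02 m/s and contact force between the arm and inner_lid below 0.2 N and distance of each of scrap_tray_mid, screwdriver_grip, flux_can_mid from where it was at the start of the episode below 0.03 m); the arm keeps its last pose, push and grip.
It fails at once if the cover is parted from the inner lid (by over 12 mm) while the inner lid is not seated on the pot (z of cover_grip in the frame of knob above 0.012 m and not (z of knob in the frame of pot_mouth between 0.026 and 0.032 m and horizontal distance between knob and pot_mouth below 0.005 m and angle between knob's own z axis and vertical below 0.06 rad)).
It fails at once if the lid pair is let go in the air, over 12 mm above its seat (height (world z) of inner_lid above 0.083 m and contact force between the fingers and inner_lid below 0.05 N).
It fails at once if the fingers touch the inner lid once the cover has been parted from it (z of cover_grip in the frame of knob above 0.012 m and contact force between the fingers and inner_lid above 0.5 N).
It fails at once if a bystander is shoved more than 30 mm (distance of any of scrap_tray_mid, screwdriver_grip, flux_can_mid from where it was at the start of the episode above 0.03 m).
It also fails if it takes over 51 s, if anything falls off the work surface, if the arm or the gripper's body presses on something with over 40 N, if the wrist force passes 120 N, or if a joint passes its speed limit or range.

### The arm

A 6-joint arm with a two-finger parallel gripper is mounted at the origin on the work surface. World frame = base frame: x ahead of the robot, y to its left, z up, the work surface at z = 0. Lengths are in m, angles in rad, forces in N, time in s.
With the tool pointing down it reaches from about 0.375 to 0.975 m from the base axis. Payload 3.8 kg.
Tool frame: the origin (TCP) lies at the very end of the fingers, on their centre line; the grasp point (between the pads) lies bot.grip_point_offset behind it (bot.grip_point_offset is the distance from the TCP to the grasp point, in m); z points along the fingers, y is the line along which they close (so a half turn about z gives the same grasp; the last joint's range is limited). The gripper opens to 85 mm and grips with 20 to 120 N. Pads are 22 mm wide; open, the fingers measure 114 mm over their backs; the gripper's body (76 mm by 85 mm) begins 54 mm behind the grasp point. The pads swing forward as they close: fully open they stand 13 mm farther back than shut.
Start: joints at [1.217, 0.264, 1.604, -0, 1.274, -0.037], TCP at [0.21, 0.641, 0.231] pointing down, gripper open.
Joint ranges: [-2.63, 2.63], [-0.94, 2.18], [0.31, 2.57], [-1.31, 4.45], [0, 2.66], [-2.55, 2.55]. Speed limits (rad/s): [2.57, 2.57, 3.14, 3.14, 3.14, 3.14].

### API

Orientations are given as a rotation vector (axis times angle).
In Python, from workcell import bot, vision gives the robot as it stands.
- The arm moves only by the tool play_rows, never from a script. Its argument "rows" is a list of rows, each an object of numbers: "dx", "dy", "dz": the shift along the tool's x, y, z as a fraction of full scale; "roll": the turn about the tool's z as a fraction of full scale; "fingers": the closure, from 0 (fully open) to 1 (shut). In form: [{"dx": .., "dy": .., "dz": .., "roll": .., "fingers": ..}, ...]. A call has 1 to 20 rows; each row shifts and turns the commanded pose from where the row before left it, along the tool's axes as they then stand; what a row does not reach is not made up. Full scale, the value 1, is 0.04 m for a shift and 4 degrees for a turn. A row lasts 1/12 s, in which the tool goes at most 41.7 mm and 7.16 degrees, less where a joint would pass 70% of its speed; a pose out of reach is approached as far as the arm can. A call with a number of a shift or a turn outside -1 to 1 is refused whole. A call with a gripper value outside its range is refused whole. The fingers move at their own pace and stop on an object; "grip_force" is the grip in N (left out, the last holds). Time passes only in rows, so rows that do not move let the fingers close. It gives the time, the measured TCP pose, the force and the opening at its end, in the units of the state.
- bot.read_state(): the state, without advancing time (a new reading comes with each control period).
- vision.read_camera(name): name is "side" or "top"; returns a dict with "pixels" (384x512x3 uint8, red, green, blue), "depth" (384x512 float32, m along the optical axis (not along the pixel's ray), 0 where there is no reading), "fx", "fy", "cx", "cy" (pixels), "distortion" ([k1, k2, p1, p2, k3] as OpenCV has them; the pictures are not rectified), "R" (3x3) and "t" (3): a world point X has camera coordinates R X + t. Camera axes: x right, y down, z forward; pixel columns grow to the right and rows downward; lengths in m; the calibration is good to about 2 mm. A picture is of the moment at which its call begins.
- bot.finish_job(): hands the job in, once; it reports no verdict.
The state is a dict: "time": time; "q": joint angles; "joint_vel": joint speeds; "joint_torque": joint torques, N m; "tool_pos": TCP position; "tcp_rot": TCP orientation; "wrist_force": force on the tool from outside, world axes, zero at the start; "torque": the same for the moment, N m; "width": opening from 0.0 (shut) to 1.0 (fully open).
Only numpy, scipy, OpenCV 4.12 (cv2) and the standard library are available. Lean on these libraries where they do the work, as an engineer would, in place of code of your own. Each camera call takes 0.05 s, during which the arm holds its last target. There are 200 camera calls.

## Working session

There is one attempt and no reset: what is moved stays moved. The work goes in short steps, Python scripts to look and compute and a tool call to move; the robot and the scene stay as the last step left them, time stands still between calls to the robot, and variables do not carry over. Pictures are saved under pics/ and viewed, on a budget of 10 in all, crops included, one or two more only if the job needs it, and the job is handed in when it is done.

Besides the shell and the picture viewer there is one more tool, called after "Call:" in YAML: its name, and indented under it one key for each argument. play_rows: Moves the arm, as the interface text tells. Its arguments: {"type":"object","properties":{"rows":{"type":"array","items":{"type":"object","properties":{"dx":{"type":"number","minimum":-1,"maximum":1},"dy":{"type":"number","minimum":-1,"maximum":1},"dz":{"type":"number","minimum":-1,"maximum":1},"roll":{"type":"number","minimum":-1,"maximum":1},"fingers":{"type":"number"}}}},"grip_force":{"type":"number"}},"required":["rows"]}

```bash
mkdir -p pics
cat > h.py <<'E'
import numpy as np, cv2
from workcell import bot, vision
def cam(n): return vision.read_camera(n)
def save(c,f,box=None,s=1):
    im=c["pixels"][:,:,::-1]
    if box: im=im[box[1]:box[3],box[0]:box[2]]
    cv2.imwrite("pics/"+f,cv2.resize(im,None,fx=s,fy=s))
def ray(c,uv):
    K=np.array([[c["fx"],0,c["cx"]],[0,c["fy"],c["cy"]],[0,0,1]])
    p=cv2.undistortPoints(np.array(uv,float).reshape(-1,1,2),K,np.array(c["distortion"],float)).reshape(-1,2)
    R=np.array(c["R"]);o=-R.T@np.array(c["t"])
    return o,np.c_[p,np.ones(len(p))]@R
def plane(c,uv,z):
    o,d=ray(c,uv); return o+d*((z-o[2])/d[:,2])[:,None]
def cloud(c):
    h,w=c["depth"].shape
    v,u=np.mgrid[:h,:w]; o,d=ray(c,np.c_[u.ravel(),v.ravel()])
    return (o+d*c["depth"].ravel()[:,None]).reshape(h,w,3)
E
python3 - <<'E'
from h import *
a=cam("top");b=cam("side")
im=np.vstack([a["pixels"],b["pixels"]])
save(a,"t0.png",s=1.5);save(b,"s0.png",s=1.5)
s=bot.read_state();print(s,bot.grip_point_offset)
for c in(a,b):print(c["fx"],-np.array(c["R"]).T@c["t"],c["R"])
E
```

```text
{'time': 0.1, 'q': array([ 1.21710790e+00,  2.64705628e-01,  1.60529940e+00,  2.47596484e-05,
        1.27371940e+00, -3.68889448e-02]), 'joint_vel': array([ 3.27134085e-05, -7.04594486e-04, -2.29515600e-03,  1.63989782e-03,
        1.01168893e-03, -2.19382186e-03]), 'joint_torque': array([ 5.71923993e-04, -5.16703498e+01, -3.68592525e+01, -6.84127417e-05,
        6.15999030e-03, -4.16025955e-05]), 'tool_pos': array([0.21002563, 0.64075941, 0.23003434]), 'tcp_rot': array([-0.49549121, -3.10182805,  0.00327726]), 'wrist_force': array([ 0.1659993 , -0.31604738, -0.17434354]), 'torque': array([-0.01307837,  0.05355889,  0.01207264]), 'width': 0.9979053249136347} 0.0187
372.6239805242839 [ 0.49450755 -0.17841306  1.21957559] [[ 0.01459758 -0.99975435 -0.0166777 ]
 [-0.99677405 -0.01323352 -0.07916036]
 [ 0.07892021  0.01777945 -0.99672237]]
349.82467523377755 [-0.01164003  0.39401826  0.5732844 ] [[-0.69903392 -0.71499605  0.01149872]
 [-0.38421531  0.36197879 -0.84932323]
 [ 0.60310046 -0.59812374 -0.52774788]]
```

View pics/t0.png

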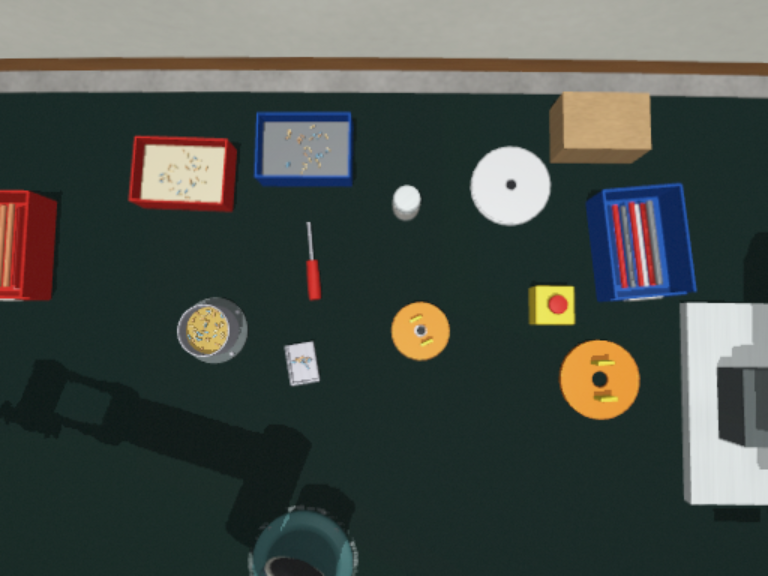

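View pics/s0.png

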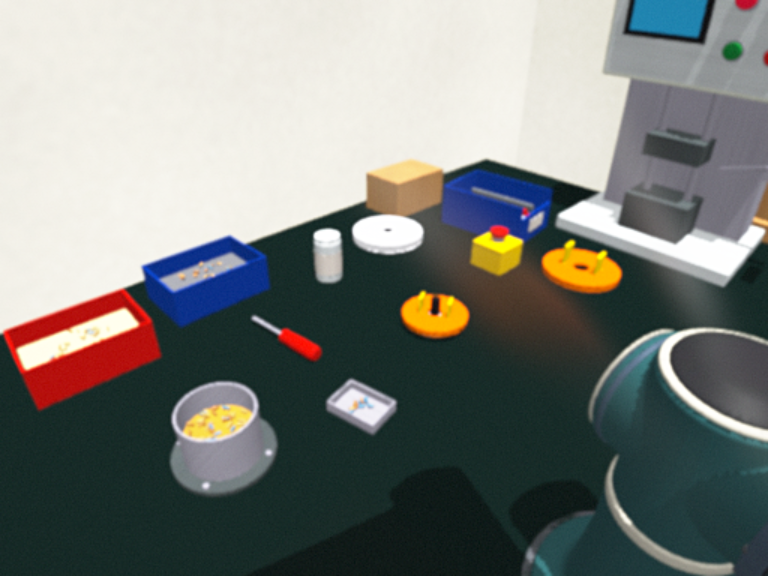

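Top view (768-px picture): the candidates are the orange cover with a black knob at (420,331), the larger orange cover without a knob at (600,380), and the white disc with a hole at (510,186). I choose the smaller one at (420,331). The pot is at (208,330), the tray at (302,363), the screwdriver at (313,275) and the can at (406,202).

```bash
cat > m.py <<'E'
from h import *
def circ(P):
    A=np.c_[2*P[:,:2],np.ones(len(P))];s=np.linalg.lstsq(A,(P[:,:2]**2).sum(1),rcond=None)[0]
    return s[:2],np.sqrt(s[2]+s[0]**2+s[1]**2)
def big(m): 
    n,l,st,ce=cv2.connectedComponentsWithStats(m.astype(np.uint8)); 
    return [(l==i,st[i],ce[i]) for i in range(1,n) if st[i][4]>8]
def hsv(c): return cv2.cvtColor(c["pixels"],cv2.COLOR_RGB2HSV)
def hull(m):
    k=cv2.findContours(m.astype(np.uint8),cv2.RETR_EXTERNAL,cv2.CHAIN_APPROX_NONE)[0]
    return cv2.convexHull(max(k,key=cv2.contourArea)).reshape(-1,2)
E
python3 - <<'E'
from m import *
for n in("top","side"):
    c=cam(n);H=hsv(c);W=cloud(c)
    org=(H[...,0]>=8)&(H[...,0]<=34)&(H[...,1]>150)&(H[...,2]>120)
    for m,st,ce in big(org):
        if st[4]<300: continue
        h=hull(m);P=plane(c,h,.025);o,r=circ(P);print(n,"orange",ce,st,o,r, np.median(W[m],0))
        if .05<r<.07:
            f=cv2.drawContours(np.zeros(m.shape,np.uint8),[h],-1,1,-1)>0
            y=f&(H[...,0]>=25)&(H[...,0]<=34)
            for mm,s2,c2 in big(y): print("  ear",c2,s2[4],plane(c,[c2],.057 if n=="top" else .041),W[mm].max(0),np.median(W[mm],0))
            k=f&(H[...,2]<80)
            for mm,s2,c2 in big(k): print("  dark",c2,s2,plane(c,[c2],.057 if n=="top" else .041))
    if n=="top":
        save(c,"c1.png",(240,180,330,260),6)
    z=W[...,2]; m=(z>.075)&(z<.09)&(abs(W[...,0]-.45)<.12)&(W[...,1]>.05)&(W[...,1]<.4)&(H[...,1]<80)
    for mm,s2,c2 in big(m):
        if s2[4]>40: h=hull(mm);print(n,"pot",c2,s2,circ(plane(c,h,.083)))
E
```

```text
top orange [367.36392405 203.34018987] [354 190  29  27 632] [ 0.54921333 -0.52388987] 0.05491051823267288 [ 0.54698514 -0.50462907  0.0590184 ]
  ear [367.1680261 203.3817292] 613 [[ 0.54845883 -0.51029715  0.057     ]] [ 0.5922335  -0.17841306  1.21957559] [ 0.54622598 -0.50390548  0.05889859]
top orange [279.82048957 220.25385313] [ 261  201   39   39 1103] [ 0.49233535 -0.24040304] 0.06171194226111604 [ 0.4925534  -0.2406126   0.02502734]
  ear [276.52941176 212.17647059] 17 [[ 0.51726438 -0.22843594  0.057     ]] [ 0.52413275 -0.21782476  0.05959837] [ 0.51782411 -0.22977915  0.05593515]
  ear [284.11111111 227.88888889] 18 [[ 0.46891767 -0.25243279  0.057     ]] [ 0.47485791 -0.24164511  0.06109134] [ 0.4685805  -0.25220874  0.05648427]
  dark [280.41666667 219.91666667] [278 219   5   3  12] [[ 0.49341533 -0.24074933  0.057     ]]
top orange [399.53289474 252.77020677] [ 374  227   53   53 2128] [ 0.39527623 -0.62103779] 0.08370712763393597 [ 0.39390206 -0.62174025  0.01546077]
top pot [134.45882353 220.15294118] [118 203  36  35 170] (array([0.48722101, 0.20475095]), np.float
[... 442 characters left out ...]
9429 -0.23477589  0.02521849]
  ear [280.82142857 197.25      ] 28 [[ 0.53043666 -0.24942713  0.041     ]] [ 0.58617214 -0.22031318  0.05812833] [ 0.5154304  -0.23524548  0.05410651]
  ear [299.68421053 200.57894737] 19 [[ 0.4823997  -0.27503344  0.041     ]] [ 0.50404374 -0.24433688  0.05846016] [ 0.46800622 -0.25869163  0.05680724]
  dark [289.71428571 203.85714286] [288 199   4  10  35] [[ 0.49077855 -0.24201178  0.041     ]]
side orange [143.14975845 280.80676329] [123 271  44  20 414] [0.52334454 0.18810811] 0.03858908759236319 [0.5068851  0.19691121 0.04456811]
side pot [143.17446043 275.97302158] [115 255  57  43 556] (array([0.48322896, 0.20285379]), np.float64(0.056468277048674326))
```

View pics/c1.png

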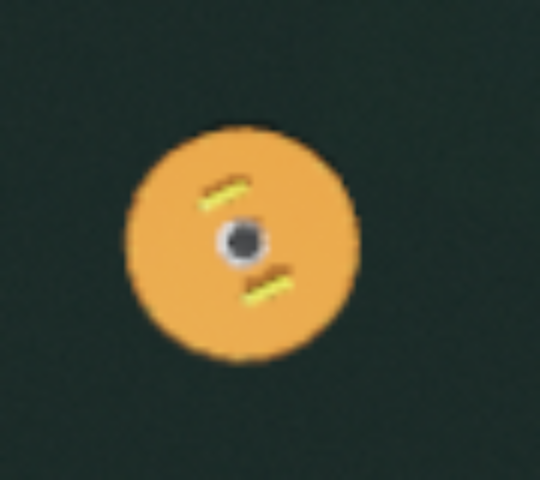

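Call:
play_rows:
  rows:
    - {"roll": 1,"fingers": 0}
    - {"roll": 1}
    - {"roll": 1}
    - {"roll": 1}
    - {"roll": 1}
    - {"roll": 1}
    - {"roll": 1}
    - {"roll": 1}
    - {"roll": 1}
    - {"roll": 1}
    - {"roll": 1}
    - {"roll": 1}
    - {"roll": 1}
    - {"roll": 1}
    - {"roll": 1}
    - {"roll": 1}
    - {"roll": 1}
    - {"roll": 1}
    - {"roll": 1}
    - {"roll": 1}
  grip_force: 60

```text
validation failed for argument at $.ro...
```

Call:
play_rows:
  rows:
    - {"roll": 1,"fingers": 0}
    - {"roll": 1}
    - {"roll": 1}
    - {"roll": 1}
    - {"roll": 1}
    - {"roll": 1}
    - {"roll": 1}
    - {"roll": 1}
    - {"roll": 1}
    - {"roll": 1}
    - {"roll": 1}
    - {"roll": 1}
    - {"roll": 1}
    - {"roll": 0.87}
    - {"roll": 0}

```text
validation failed for argument at $.ro...
```

```bash
cat > go.py <<'E'
# usage: go.py x y z yaw_deg(of tool y): prints needed shifts in full-scale units along tool axes
import sys
from h import *
from scipy.spatial.transform import Rotation as Ro
s=bot.read_state();R=Ro.from_rotvec(s["tcp_rot"]).as_matrix();yaw=np.degrees(np.arctan2(R[1,1],R[0,1]))
d=R.T@(np.array(list(map(float,sys.argv[1:4])))-s["tool_pos"])
print("t",s["time"],"pos",s["tool_pos"].round(4),"yaw",yaw.round(2),"tilt z",R[:,2].round(4),"F",s["wrist_force"].round(2),"w",s["width"],"q",np.round(s["q"],2))
print("rows-units dx,dy,dz",(d/.04).round(3),"roll",round((yaw-float(sys.argv[4]))/4,3))
E
python3 go.py 0.493 -0.2405 0.15 -63.6
```

```text
t 0.2 pos [0.2101 0.641  0.2304] yaw 71.85 tilt z [-5.0e-04 -1.4e-03 -1.0e+00] F [-0.66  1.14  0.14] w 0.9988315556024945 q [ 1.22  0.26  1.6   0.    1.27 -0.04]
rows-units dx,dy,dz [-13.585 -18.734   2.037] roll 33.862
```

Call:
play_rows:
  rows:
    - {"dx": 0,"dy": 0,"dz": 0,"roll": 1,"fingers": 0}
    - {"dx": 0,"dy": 0,"dz": 0,"roll": 1,"fingers": 0}
    - {"dx": 0,"dy": 0,"dz": 0,"roll": 1,"fingers": 0}
    - {"dx": 0,"dy": 0,"dz": 0,"roll": 1,"fingers": 0}
    - {"dx": 0,"dy": 0,"dz": 0,"roll": 1,"fingers": 0}
    - {"dx": 0,"dy": 0,"dz": 0,"roll": 1,"fingers": 0}
    - {"dx": 0,"dy": 0,"dz": 0,"roll": 1,"fingers": 0}
    - {"dx": 0,"dy": 0,"dz": 0,"roll": 1,"fingers": 0}
    - {"dx": 0,"dy": 0,"dz": 0,"roll": 1,"fingers": 0}
    - {"dx": 0,"dy": 0,"dz": 0,"roll": 1,"fingers": 0}
    - {"dx": 0,"dy": 0,"dz": 0,"roll": 1,"fingers": 0}
    - {"dx": 0,"dy": 0,"dz": 0,"roll": 1,"fingers": 0}
    - {"dx": 0,"dy": 0,"dz": 0,"roll": 1,"fingers": 0}
    - {"dx": 0,"dy": 0,"dz": 0,"roll": 1,"fingers": 0}
    - {"dx": 0,"dy": 0,"dz": 0,"roll": 1,"fingers": 0}
    - {"dx": 0,"dy": 0,"dz": 0,"roll": 1,"fingers": 0}
    - {"dx": 0,"dy": 0,"dz": 0,"roll": 1,"fingers": 0}
  grip_force: 60

```text
time: 1.62
tool_pos: [0.2102, 0.6412, 0.2309]
tcp_rot: [2.149, 2.291, -0.001]
wrist_force: [0.5, 0.1, 0.2]
width: 1.003
```

Call:
play_rows:
  rows:
    - {"dx": 0,"dy": 0,"dz": 0,"roll": 1,"fingers": 0}
    - {"dx": 0,"dy": 0,"dz": 0,"roll": 1,"fingers": 0}
    - {"dx": 0,"dy": 0,"dz": 0,"roll": 1,"fingers": 0}
    - {"dx": 0,"dy": 0,"dz": 0,"roll": 1,"fingers": 0}
    - {"dx": 0,"dy": 0,"dz": 0,"roll": 1,"fingers": 0}
    - {"dx": 0,"dy": 0,"dz": 0,"roll": 1,"fingers": 0}
    - {"dx": 0,"dy": 0,"dz": 0,"roll": 1,"fingers": 0}
    - {"dx": 0,"dy": 0,"dz": 0,"roll": 1,"fingers": 0}
    - {"dx": 0,"dy": 0,"dz": 0,"roll": 1,"fingers": 0}
    - {"dx": 0,"dy": 0,"dz": 0,"roll": 1,"fingers": 0}
    - {"dx": 0,"dy": 0,"dz": 0,"roll": 1,"fingers": 0}
    - {"dx": 0,"dy": 0,"dz": 0,"roll": 1,"fingers": 0}
    - {"dx": 0,"dy": 0,"dz": 0,"roll": 1,"fingers": 0}
    - {"dx": 0,"dy": 0,"dz": 0,"roll": 1,"fingers": 0}
    - {"dx": 0,"dy": 0,"dz": 0,"roll": 1,"fingers": 0}
    - {"dx": 0,"dy": 0,"dz": 0,"roll": 1,"fingers": 0}
    - {"dx": 0,"dy": 0,"dz": 0,"roll": 0.86,"fingers": 0}

```text
time: 3.03
tool_pos: [0.2102, 0.6412, 0.2309]
tcp_rot: [3.059, 0.712, -0.001]
wrist_force: [-0.2, -0.1, 0.5]
width: 1.0
```

```bash
python3 go.py 0.493 -0.2405 0.13 -63.6
```

```text
t 3.0333 pos [0.2102 0.6412 0.2309] yaw -63.78 tilt z [-3.e-04 -6.e-04 -1.e+00] F [-0.21 -0.05  0.5 ] w 0.9997516181297805 q [1.22 0.26 1.6  0.   1.27 2.33]
rows-units dx,dy,dz [-3.393 22.897  2.534] roll -0.046
```

Call:
play_rows:
  rows:
    - {"dx": -0.12,"dy": 0.4,"dz": 0,"roll": 0,"fingers": 0}
    - {"dx": -0.12,"dy": 0.8,"dz": 0,"roll": 0,"fingers": 0}
    - {"dx": -0.12,"dy": 0.85,"dz": 0,"roll": 0,"fingers": 0}
    - {"dx": -0.12,"dy": 0.85,"dz": 0,"roll": 0,"fingers": 0}
    - {"dx": -0.12,"dy": 0.85,"dz": 0,"roll": 0,"fingers": 0}
    - {"dx": -0.12,"dy": 0.85,"dz": 0,"roll": 0,"fingers": 0}
    - {"dx": -0.12,"dy": 0.85,"dz": 0,"roll": 0,"fingers": 0}
    - {"dx": -0.12,"dy": 0.85,"dz": 0,"roll": 0,"fingers": 0}
    - {"dx": -0.12,"dy": 0.85,"dz": 0,"roll": 0,"fingers": 0}
    - {"dx": -0.12,"dy": 0.85,"dz": 0,"roll": 0,"fingers": 0}
    - {"dx": -0.12,"dy": 0.85,"dz": 0,"roll": 0,"fingers": 0}
    - {"dx": -0.12,"dy": 0.85,"dz": 0,"roll": 0,"fingers": 0}
    - {"dx": -0.12,"dy": 0.85,"dz": 0,"roll": 0,"fingers": 0}
    - {"dx": -0.12,"dy": 0.85,"dz": 0,"roll": 0,"fingers": 0}

```text
time: 4.2
tool_pos: [0.3529, 0.2015, 0.2313]
tcp_rot: [-3.058, -0.718, -0.001]
wrist_force: [0.6, 0.8, 0.4]
width: 0.997
```

Call:
play_rows:
  rows:
    - {"dx": -0.12,"dy": 0.85,"dz": 0.1,"roll": 0,"fingers": 0}
    - {"dx": -0.12,"dy": 0.85,"dz": 0.2,"roll": 0,"fingers": 0}
    - {"dx": -0.12,"dy": 0.85,"dz": 0.2,"roll": 0,"fingers": 0}
    - {"dx": -0.12,"dy": 0.85,"dz": 0.2,"roll": 0,"fingers": 0}
    - {"dx": -0.12,"dy": 0.85,"dz": 0.2,"roll": 0,"fingers": 0}
    - {"dx": -0.12,"dy": 0.85,"dz": 0.2,"roll": 0,"fingers": 0}
    - {"dx": -0.12,"dy": 0.85,"dz": 0.2,"roll": 0,"fingers": 0}
    - {"dx": -0.12,"dy": 0.85,"dz": 0.2,"roll": 0,"fingers": 0}
    - {"dx": -0.12,"dy": 0.85,"dz": 0.2,"roll": 0,"fingers": 0}
    - {"dx": -0.12,"dy": 0.85,"dz": 0.2,"roll": 0,"fingers": 0}
    - {"dx": -0.12,"dy": 0.85,"dz": 0.2,"roll": 0,"fingers": 0}
    - {"dx": -0.12,"dy": 0.85,"dz": 0.2,"roll": 0,"fingers": 0}
    - {"dx": -0.12,"dy": 0.8,"dz": 0.2,"roll": 0,"fingers": 0}
    - {"dx": 0,"dy": 0.4,"dz": 0,"roll": 0,"fingers": 0}
    - {"dx": 0,"dy": 0,"dz": 0,"roll": 0,"fingers": 0}
    - {"dx": 0,"dy": 0,"dz": 0,"roll": 0,"fingers": 0}

```text
time: 5.53
tool_pos: [0.4996, -0.2335, 0.1308]
tcp_rot: [-3.058, -0.715, 0.001]
wrist_force: [0.1, 0.5, -0.1]
width: 1.002
```

```bash
python3 go.py 0.493 -0.2405 0.03 -63.6; python3 -c "
from h import *
save(cam('side'),'s2.png',(190,60,390,260),3)"
```

```text
t 5.5333 pos [ 0.4996 -0.2335  0.1308] yaw -63.69 tilt z [-1.e-03  8.e-04 -1.e+00] F [ 0.15  0.46 -0.07] w 1.0023426452287336 q [-0.48  0.12  1.97  0.    1.05  0.63]
rows-units dx,dy,dz [-0.224  0.086  2.521] roll -0.023
```

View pics/s2.png

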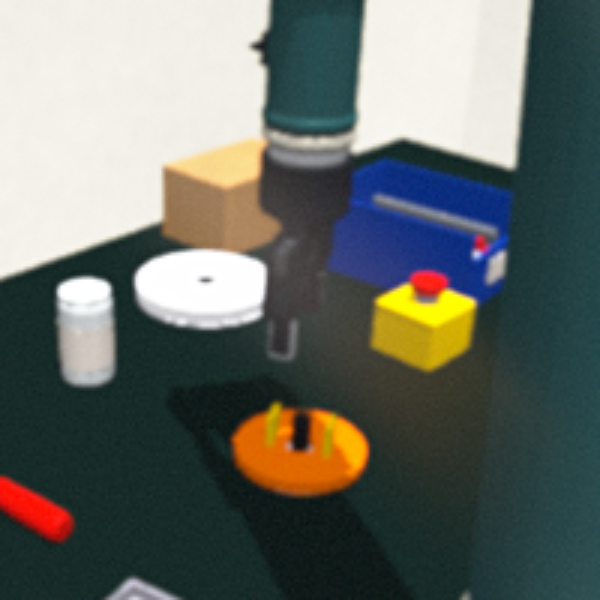

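The crop shows the open gripper above the pair, with its near finger at (282,345) and the knob at (302,430) between the ears. The yaw suits, so I apply the xy correction and descend.

Call:
play_rows:
  rows:
    - {"dx": -0.22,"dy": 0.09,"dz": 0,"roll": 0,"fingers": 0}
    - {"dx": 0,"dy": 0,"dz": 0.4,"roll": 0,"fingers": 0}
    - {"dx": 0,"dy": 0,"dz": 0.4,"roll": 0,"fingers": 0}
    - {"dx": 0,"dy": 0,"dz": 0.4,"roll": 0,"fingers": 0}
    - {"dx": 0,"dy": 0,"dz": 0.4,"roll": 0,"fingers": 0}
    - {"dx": 0,"dy": 0,"dz": 0.3,"roll": 0,"fingers": 0}
    - {"dx": 0,"dy": 0,"dz": 0.3,"roll": 0,"fingers": 0}
    - {"dx": 0,"dy": 0,"dz": 0.2,"roll": 0,"fingers": 0}
    - {"dx": 0,"dy": 0,"dz": 0.1,"roll": 0,"fingers": 0}
    - {"dx": 0,"dy": 0,"dz": 0,"roll": 0,"fingers": 0}
    - {"dx": 0,"dy": 0,"dz": 0,"roll": 0,"fingers": 0}

```text
time: 6.5
tool_pos: [0.4938, -0.2403, 0.0315]
tcp_rot: [3.058, 0.718, 0.0]
wrist_force: [0.5, -0.0, 0.1]
width: 1.001
```

```bash
python3 go.py 0.493 -0.2405 0.03 -63.6; python3 -c "
from h import *
save(cam('side'),'s3.png',(240,150,340,240),6)"
```

```text
t 6.5 pos [ 0.4938 -0.2403  0.0315] yaw -63.58 tilt z [ 3.e-04 -2.e-04 -1.e+00] F [ 0.54 -0.04  0.07] w 1.0009963392776495 q [-0.5   0.24  2.04 -0.    0.86  0.61]
rows-units dx,dy,dz [-0.02  -0.004  0.039] roll 0.005
```

View pics/s3.png

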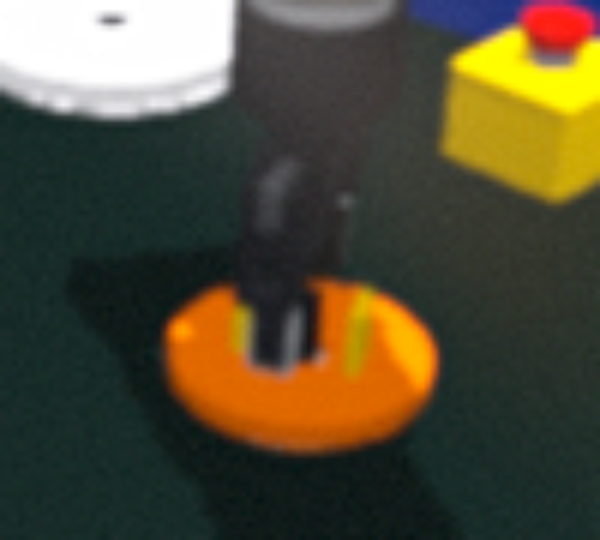

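The near finger stands between the ears beside the knob (270,330 in the crop). I close on the knob.

Call:
play_rows:
  rows:
    - {"dx": 0,"dy": 0,"dz": 0,"roll": 0,"fingers": 0.5}
    - {"dx": 0,"dy": 0,"dz": 0,"roll": 0,"fingers": 0.8}
    - {"dx": 0,"dy": 0,"dz": 0,"roll": 0,"fingers": 1}
    - {"dx": 0,"dy": 0,"dz": 0,"roll": 0,"fingers": 1}
    - {"dx": 0,"dy": 0,"dz": 0,"roll": 0,"fingers": 1}
    - {"dx": 0,"dy": 0,"dz": 0,"roll": 0,"fingers": 1}
    - {"dx": 0,"dy": 0,"dz": 0,"roll": 0,"fingers": 1}
    - {"dx": 0,"dy": 0,"dz": 0,"roll": 0,"fingers": 1}
    - {"dx": 0,"dy": 0,"dz": 0,"roll": 0,"fingers": 1}
  grip_force: 70

```text
time: 7.3
tool_pos: [0.494, -0.2406, 0.0319]
tcp_rot: [3.058, 0.718, 0.001]
wrist_force: [-0.9, -0.8, 4.0]
width: 0.183
```

Call:
play_rows:
  rows:
    - {"dx": 0,"dy": 0,"dz": -0.05,"roll": 0,"fingers": 1}
    - {"dx": 0,"dy": 0,"dz": -0.1,"roll": 0,"fingers": 1}
    - {"dx": 0,"dy": 0,"dz": -0.2,"roll": 0,"fingers": 1}
    - {"dx": 0,"dy": 0,"dz": -0.3,"roll": 0,"fingers": 1}
    - {"dx": 0,"dy": 0,"dz": -0.4,"roll": 0,"fingers": 1}
    - {"dx": 0,"dy": 0,"dz": -0.4,"roll": 0,"fingers": 1}
    - {"dx": 0,"dy": 0,"dz": -0.4,"roll": 0,"fingers": 1}
    - {"dx": 0,"dy": 0,"dz": -0.4,"roll": 0,"fingers": 1}
    - {"dx": 0,"dy": 0,"dz": -0.4,"roll": 0,"fingers": 1}
    - {"dx": 0,"dy": 0,"dz": -0.4,"roll": 0,"fingers": 1}
    - {"dx": 0,"dy": 0,"dz": -0.3,"roll": 0,"fingers": 1}
    - {"dx": 0,"dy": 0,"dz": -0.15,"roll": 0,"fingers": 1}
    - {"dx": 0,"dy": 0,"dz": 0,"roll": 0,"fingers": 1}
    - {"dx": 0,"dy": 0,"dz": 0,"roll": 0,"fingers": 1}
    - {"dx": 0,"dy": 0,"dz": 0,"roll": 0,"fingers": 1}

```text
time: 8.55
tool_pos: [0.4928, -0.2398, 0.1702]
tcp_rot: [-3.057, -0.717, 0.002]
wrist_force: [-0.4, -0.3, -2.5]
width: 0.186
```

```bash
python3 go.py 0.487 0.204 0.17 -63.6; python3 -c "
from h import *
save(cam('side'),'s4.png',(215,90,365,240),4)"
python3 - <<'E'
from m import *
# pot rim: fit outer circle from top-view grey mask by depth, and inner from contents
for n in("top","side"):
    c=cam(n);H=hsv(c);W=cloud(c)
    g=(np.hypot(W[...,0]-.487,W[...,1]-.205)<.075)&(abs(W[...,2]-.083)<.006)&(H[...,1]<90)
    P=W[g];print(n,len(P),circ(P),P[:,2].mean(),(P.min(0)+P.max(0))/2,P.max(0)-P.min(0))
E
```

```text
t 8.55 pos [ 0.4928 -0.2398  0.1702] yaw -63.59 tilt z [-1.7e-03  9.0e-04 -1.0e+00] F [-0.38 -0.34 -2.46] w 0.18598287922700782 q [-0.5   0.07  1.94 -0.    1.13  0.61]
rows-units dx,dy,dz [  4.805 -10.001   0.015] roll 0.003
top 161 (array([0.48722066, 0.20507317]), np.float64(0.05240720528942157)) 0.08232716178815593 [0.4866934  0.20504868 0.08271318] [0.10468189 0.10737533 0.01134275]
side 471 (array([0.48571672, 0.20222854]), np.float64(0.052266564742448424)) 0.08159441066559692 [0.48618086 0.20180766 0.08166287] [0.10810622 0.10909136 0.00918225]
```

View pics/s4.png

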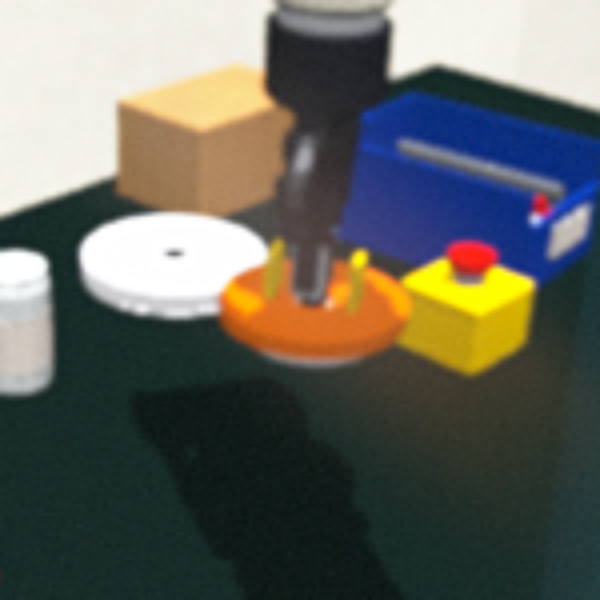

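The pair hangs level in the fingers (cover at (315,305) in the crop). I carry it to above the pot.

Call:
play_rows:
  rows:
    - {"dx": 0.1,"dy": -0.2,"dz": 0,"roll": 0,"fingers": 1}
    - {"dx": 0.2,"dy": -0.42,"dz": 0,"roll": 0,"fingers": 1}
    - {"dx": 0.3,"dy": -0.62,"dz": 0,"roll": 0,"fingers": 1}
    - {"dx": 0.3,"dy": -0.62,"dz": 0,"roll": 0,"fingers": 1}
    - {"dx": 0.3,"dy": -0.62,"dz": 0,"roll": 0,"fingers": 1}
    - {"dx": 0.3,"dy": -0.62,"dz": 0,"roll": 0,"fingers": 1}
    - {"dx": 0.3,"dy": -0.62,"dz": 0,"roll": 0,"fingers": 1}
    - {"dx": 0.3,"dy": -0.62,"dz": 0,"roll": 0,"fingers": 1}
    - {"dx": 0.3,"dy": -0.62,"dz": 0,"roll": 0,"fingers": 1}
    - {"dx": 0.3,"dy": -0.62,"dz": 0,"roll": 0,"fingers": 1}
    - {"dx": 0.3,"dy": -0.62,"dz": 0,"roll": 0,"fingers": 1}
    - {"dx": 0.3,"dy": -0.62,"dz": 0,"roll": 0,"fingers": 1}
    - {"dx": 0.3,"dy": -0.62,"dz": 0,"roll": 0,"fingers": 1}
    - {"dx": 0.3,"dy": -0.62,"dz": 0,"roll": 0,"fingers": 1}
    - {"dx": 0.3,"dy": -0.62,"dz": 0,"roll": 0,"fingers": 1}
    - {"dx": 0.3,"dy": -0.62,"dz": 0,"roll": 0,"fingers": 1}
    - {"dx": 0.2,"dy": -0.42,"dz": 0,"roll": 0,"fingers": 1}
    - {"dx": 0.1,"dy": -0.25,"dz": 0,"roll": 0,"fingers": 1}
    - {"dx": 0,"dy": 0,"dz": 0,"roll": 0,"fingers": 1}
    - {"dx": 0,"dy": 0,"dz": 0,"roll": 0,"fingers": 1}

```text
time: 10.37
tool_pos: [0.4876, 0.2024, 0.1709]
tcp_rot: [3.057, 0.72, -0.002]
wrist_force: [0.6, -0.1, -2.6]
width: 0.181
```

```bash
python3 go.py 0.4875 0.2045 0.12 -63.6
cat > mc.py <<'E'
import sys
from m import *
# cover centre with top face at z; ears
z=float(sys.argv[1])
for n in("top","side"):
    c=cam(n);H=hsv(c);W=cloud(c)
    g=(H[...,0]>=5)&(H[...,0]<=34)&(H[...,1]>140)&(H[...,2]>90)&(np.hypot(W[...,0]-.487,W[...,1]-.205)<.1)&(abs(W[...,2]-z)<.008)
    b=max(big(g),key=lambda t:t[1][4])[0];P=W[b]
    h=hull(b);print(n,b.sum(),"z",np.median(P[:,2]),"circ",circ(plane(c,h,z)),"plane normal",np.linalg.lstsq(np.c_[P[:,:2],np.ones(len(P))],P[:,2],rcond=None)[0].round(3))
    if n==sys.argv[2]:save(c,sys.argv[3],(60,120,230,310),4) if n=="top" else save(c,sys.argv[3],(60,160,230,320),4)
    y=(H[...,0]>=25)&(H[...,0]<=36)&(H[...,1]>110)&(H[...,2]>90)&(np.hypot(W[...,0]-.487,W[...,1]-.205)<.06)&(W[...,2]>z+.02)
    for mm,s2,c2 in big(y):print("  ear",s2[4],np.median(W[mm],0).round(4))
E
python3 mc.py 0.163 side s5.png
```

```text
t 10.3667 pos [0.4876 0.2024 0.1709] yaw -63.5 tilt z [-8.e-04 -9.e-04 -1.e+00] F [ 0.57 -0.15 -2.64] w 0.18129332729013456 q [ 0.35  0.03  1.98 -0.    1.13  1.46]
rows-units dx,dy,dz [ 0.022 -0.048  1.273] roll 0.024
top 853 z 0.16437060551056537 circ (array([0.48516518, 0.20340226]), np.float64(0.06144047053585858)) plane normal [-0.     0.002  0.164]
  ear 22 [0.4606 0.1913 0.1949]
side 1871 z 0.16442201951063612 circ (array([0.48134237, 0.20247032]), np.float64(0.06331072713259323)) plane normal [ 0.022 -0.004  0.154]
  ear 77 [0.4562 0.1919 0.1924]
```

View pics/s5.png

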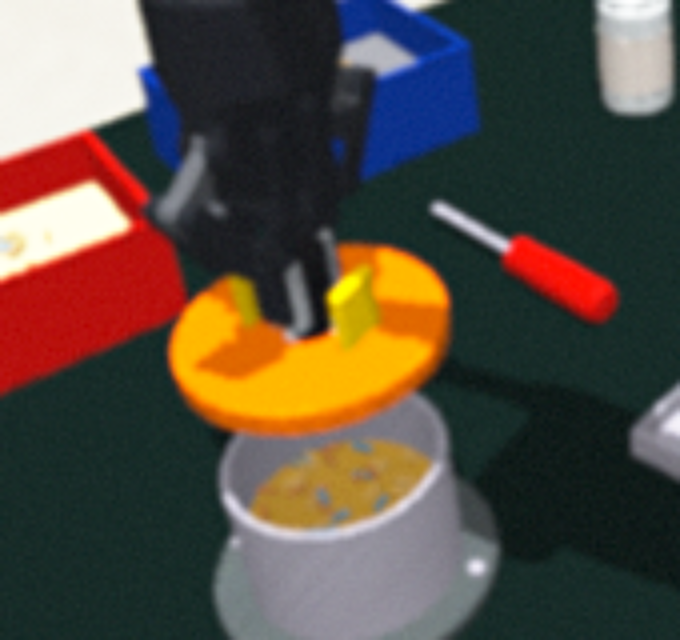

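The cover is level above the pot (crop centre (310,335), pot mouth at (335,470)). I centre it and go down in stages.

Call:
play_rows:
  rows:
    - {"dx": 0.03,"dy": -0.05,"dz": 0.1,"roll": 0,"fingers": 1}
    - {"dx": 0,"dy": 0,"dz": 0.2,"roll": 0,"fingers": 1}
    - {"dx": 0,"dy": 0,"dz": 0.25,"roll": 0,"fingers": 1}
    - {"dx": 0,"dy": 0,"dz": 0.25,"roll": 0,"fingers": 1}
    - {"dx": 0,"dy": 0,"dz": 0.2,"roll": 0,"fingers": 1}
    - {"dx": 0,"dy": 0,"dz": 0.1,"roll": 0,"fingers": 1}
    - {"dx": 0,"dy": 0,"dz": 0.1,"roll": 0,"fingers": 1}
    - {"dx": 0,"dy": 0,"dz": 0,"roll": 0,"fingers": 1}
    - {"dx": 0,"dy": 0,"dz": 0,"roll": 0,"fingers": 1}

```text
time: 11.22
tool_pos: [0.4883, 0.2047, 0.1231]
tcp_rot: [3.058, 0.718, -0.001]
wrist_force: [0.2, -0.4, -1.7]
width: 0.182
```

```bash
python3 go.py 0.4878 0.2047 0.103 -63.6
```

```text
t 11.2167 pos [0.4883 0.2047 0.1231] yaw -63.59 tilt z [-3.e-04 -1.e-04 -1.e+00] F [ 0.23 -0.4  -1.73] w 0.18157803729109745 q [ 0.35  0.08  2.02 -0.    1.03  1.46]
rows-units dx,dy,dz [-0.012 -0.005  0.503] roll 0.003
```

Call:
play_rows:
  rows:
    - {"dx": 0,"dy": 0,"dz": 0.06,"roll": 0,"fingers": 1}
    - {"dx": 0,"dy": 0,"dz": 0.06,"roll": 0,"fingers": 1}
    - {"dx": 0,"dy": 0,"dz": 0.06,"roll": 0,"fingers": 1}
    - {"dx": 0,"dy": 0,"dz": 0.06,"roll": 0,"fingers": 1}
    - {"dx": 0,"dy": 0,"dz": 0.06,"roll": 0,"fingers": 1}
    - {"dx": 0,"dy": 0,"dz": 0,"roll": 0,"fingers": 1}

```text
time: 11.72
tool_pos: [0.4879, 0.2046, 0.1106]
tcp_rot: [3.058, 0.718, -0.002]
wrist_force: [0.4, 0.1, -3.4]
width: 0.182
```

Call:
play_rows:
  rows:
    - {"dx": 0,"dy": 0,"dz": 0.05,"roll": 0,"fingers": 1}
    - {"dx": 0,"dy": 0,"dz": 0.04,"roll": 0,"fingers": 1}
    - {"dx": 0,"dy": 0,"dz": 0,"roll": 0,"fingers": 1}

```text
time: 11.97
tool_pos: [0.4881, 0.2046, 0.1073]
tcp_rot: [3.058, 0.718, -0.001]
wrist_force: [-0.3, -0.3, -2.5]
width: 0.184
```

Call:
play_rows:
  rows:
    - {"dx": 0,"dy": 0,"dz": 0.04,"roll": 0,"fingers": 1}
    - {"dx": 0,"dy": 0,"dz": 0.04,"roll": 0,"fingers": 1}
    - {"dx": 0,"dy": 0,"dz": 0,"roll": 0,"fingers": 1}

```text
time: 12.22
tool_pos: [0.4881, 0.2046, 0.1041]
tcp_rot: [3.058, 0.718, -0.001]
wrist_force: [-0.3, -0.3, -3.4]
width: 0.184
```

Entering freely so far (no side force). Last millimetres, until the force rises.

Call:
play_rows:
  rows:
    - {"dx": 0,"dy": 0,"dz": 0.03,"roll": 0,"fingers": 1}
    - {"dx": 0,"dy": 0,"dz": 0.02,"roll": 0,"fingers": 1}
    - {"dx": 0,"dy": 0,"dz": 0,"roll": 0,"fingers": 1}
    - {"dx": 0,"dy": 0,"dz": 0,"roll": 0,"fingers": 1}

```text
time: 12.55
tool_pos: [0.4884, 0.2048, 0.1029]
tcp_rot: [-3.058, -0.718, -0.0]
wrist_force: [-1.6, -0.4, 0.5]
width: 0.185
```

```bash
python3 go.py 0.4878 0.2047 0.103 -63.6; python3 mc.py 0.096 side s6.png
```

```text
t 12.55 pos [0.4884 0.2048 0.1029] yaw -63.59 tilt z [ 3.e-04  1.e-04 -1.e+00] F [-1.56 -0.36  0.55] w 0.1848295726962397 q [0.35 0.11 2.04 0.   0.99 1.46]
rows-units dx,dy,dz [-0.016 -0.005 -0.003] roll 0.002
top 744 z 0.09648396416345895 circ (array([0.48646364, 0.20539163]), np.float64(0.06082342446496831)) plane normal [-0.     0.001  0.096]
  ear 18 [0.4618 0.1932 0.127 ]
side 1777 z 0.09635104375886189 circ (array([0.48186312, 0.20443339]), np.float64(0.06282362493881286)) plane normal [ 0.019 -0.017  0.09 ]
  ear 68 [0.4581 0.1938 0.1254]
```

View pics/s6.png

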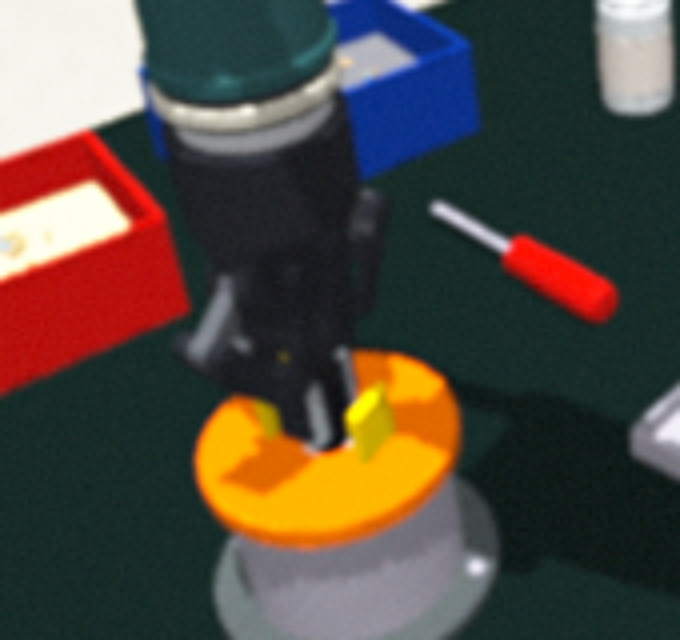

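The cover lies on the rim: its top face is at 96.4 mm (expected 96), it is level, and the force has turned from -3 N to about 0. I press slightly, then open.

Call:
play_rows:
  rows:
    - {"dx": 0,"dy": 0,"dz": 0.02,"roll": 0,"fingers": 1}
    - {"dx": 0,"dy": 0,"dz": 0,"roll": 0,"fingers": 1}
    - {"dx": 0,"dy": 0,"dz": 0,"roll": 0,"fingers": 1}

```text
time: 12.9
tool_pos: [0.4884, 0.2048, 0.1028]
tcp_rot: [-3.058, -0.718, -0.0]
wrist_force: [-4.5, -0.5, 7.0]
width: 0.185
```

Call:
play_rows:
  rows:
    - {"dx": 0,"dy": 0,"dz": 0,"roll": 0,"fingers": 0.6}
    - {"dx": 0,"dy": 0,"dz": 0,"roll": 0,"fingers": 0.3}
    - {"dx": 0,"dy": 0,"dz": 0,"roll": 0,"fingers": 0}
    - {"dx": 0,"dy": 0,"dz": 0,"roll": 0,"fingers": 0}
    - {"dx": 0,"dy": 0,"dz": 0,"roll": 0,"fingers": 0}
    - {"dx": 0,"dy": 0,"dz": 0,"roll": 0,"fingers": 0}
    - {"dx": 0,"dy": 0,"dz": 0,"roll": 0,"fingers": 0}
    - {"dx": 0,"dy": 0,"dz": 0,"roll": 0,"fingers": 0}

```text
time: 13.57
tool_pos: [0.4883, 0.2047, 0.1016]
tcp_rot: [3.059, 0.718, -0.0]
wrist_force: [-0.2, -0.5, -0.2]
width: 1.005
```

Call:
play_rows:
  rows:
    - {"dx": 0,"dy": 0,"dz": -0.2,"roll": 0,"fingers": 0}
    - {"dx": 0,"dy": 0,"dz": -0.4,"roll": 0,"fingers": 0}
    - {"dx": 0,"dy": 0,"dz": -0.5,"roll": 0,"fingers": 0}
    - {"dx": 0,"dy": 0,"dz": -0.5,"roll": 0,"fingers": 0}
    - {"dx": 0,"dy": 0,"dz": -0.5,"roll": 0,"fingers": 0}
    - {"dx": 0,"dy": 0,"dz": -0.5,"roll": 0,"fingers": 0}
    - {"dx": 0,"dy": 0,"dz": 0,"roll": 0,"fingers": 0}

```text
time: 14.15
tool_pos: [0.4913, 0.2058, 0.2114]
tcp_rot: [-3.057, -0.717, -0.014]
wrist_force: [1.1, 0.0, 1.0]
width: 0.999
```

Call:
play_rows:
  rows:
    - {"dx": 0,"dy": 0,"dz": 0,"roll": -1,"fingers": 0}
    - {"dx": 0,"dy": 0,"dz": 0,"roll": -1,"fingers": 0}
    - {"dx": 0,"dy": 0,"dz": 0,"roll": -1,"fingers": 0}
    - {"dx": 0,"dy": 0,"dz": 0,"roll": -1,"fingers": 0}
    - {"dx": 0,"dy": 0,"dz": 0,"roll": -1,"fingers": 0}
    - {"dx": 0,"dy": 0,"dz": 0,"roll": -1,"fingers": 0}
    - {"dx": 0,"dy": 0,"dz": 0,"roll": -1,"fingers": 0}
    - {"dx": 0,"dy": 0,"dz": 0,"roll": -1,"fingers": 0}
    - {"dx": 0,"dy": 0,"dz": 0,"roll": -1,"fingers": 0}
    - {"dx": 0,"dy": 0,"dz": 0,"roll": -1,"fingers": 0}
    - {"dx": 0,"dy": 0,"dz": 0,"roll": -1,"fingers": 0}
    - {"dx": 0,"dy": 0,"dz": 0,"roll": -1,"fingers": 0}
    - {"dx": 0,"dy": 0,"dz": 0,"roll": 0,"fingers": 0}

```text
time: 15.23
tool_pos: [0.488, 0.2046, 0.2052]
tcp_rot: [-2.5, -1.902, 0.001]
wrist_force: [0.5, -0.0, -0.4]
width: 0.998
```

```bash
python3 go.py 0.4875 0.2047 0.11 26.4; python3 mc.py 0.096 side s7.png
```

```text
t 15.2333 pos [0.488  0.2046 0.2052] yaw -15.49 tilt z [-7.e-04 -3.e-04 -1.e+00] F [ 0.49 -0.04 -0.42] w 0.9978244958603049 q [ 0.35  0.01  1.94 -0.    1.19  0.62]
rows-units dx,dy,dz [ 1.000e-03 -1.100e-02  2.381e+00] roll -10.473
top 1113 z 0.0963692732986059 circ (array([0.48622517, 0.20567379]), np.float64(0.061095663667490224)) plane normal [-0.    -0.     0.096]
  ear 23 [0.5099 0.2182 0.1267]
  ear 19 [0.4631 0.1924 0.1277]
side 1951 z 0.09638354644323305 circ (array([0.48282153, 0.20406776]), np.float64(0.0630759295675011)) plane normal [ 0.018 -0.014  0.091]
  ear 73 [0.5083 0.2153 0.126 ]
  ear 75 [0.4578 0.1923 0.1259]
```

View pics/s7.png

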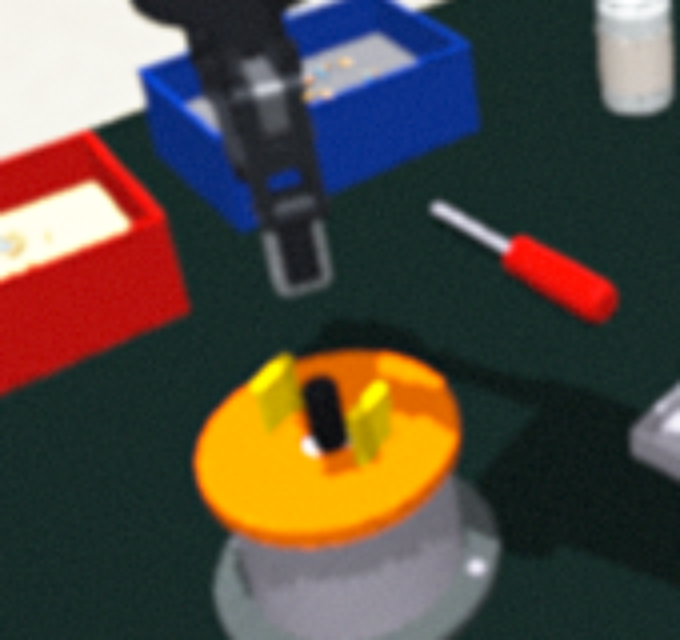

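The lid pair is seated, with the ears at (275,390) and (370,420) and the knob at (322,412) free of the fingers. I roll to the ear line, centre on the ears and descend.

Call:
play_rows:
  rows:
    - {"dx": 0,"dy": 0,"dz": 0,"roll": -1,"fingers": 0}
    - {"dx": 0,"dy": 0,"dz": 0,"roll": -1,"fingers": 0}
    - {"dx": 0,"dy": 0,"dz": 0,"roll": -1,"fingers": 0}
    - {"dx": 0,"dy": 0,"dz": 0,"roll": -1,"fingers": 0}
    - {"dx": 0,"dy": 0,"dz": 0,"roll": -1,"fingers": 0}
    - {"dx": 0,"dy": 0,"dz": 0,"roll": -1,"fingers": 0}
    - {"dx": 0,"dy": 0,"dz": 0,"roll": -1,"fingers": 0}
    - {"dx": 0,"dy": 0,"dz": 0,"roll": -1,"fingers": 0}
    - {"dx": 0,"dy": 0,"dz": 0,"roll": -1,"fingers": 0}
    - {"dx": 0,"dy": 0,"dz": 0,"roll": -1,"fingers": 0}
    - {"dx": 0,"dy": 0,"dz": 0,"roll": -0.6,"fingers": 0}
    - {"dx": 0,"dy": 0,"dz": 0.4,"roll": 0,"fingers": 0}
    - {"dx": 0,"dy": 0,"dz": 0.4,"roll": 0,"fingers": 0}
    - {"dx": 0,"dy": 0,"dz": 0,"roll": 0,"fingers": 0}
    - {"dx": 0,"dy": 0,"dz": 0,"roll": 0,"fingers": 0}

```text
time: 16.58
tool_pos: [0.4873, 0.2044, 0.1726]
tcp_rot: [-1.646, -2.674, 0.004]
wrist_force: [0.3, 0.7, 0.2]
width: 0.999
```

```bash
python3 go.py 0.4866 0.2053 0.097 27; python3 mc.py 0.096 top t8.png
```

```text
t 16.5833 pos [0.4873 0.2044 0.1726] yaw 26.75 tilt z [-0.0027 -0.001  -1.    ] F [0.32 0.74 0.19] w 0.9991017703006536 q [ 0.35  0.03  1.98  0.    1.13 -0.12]
rows-units dx,dy,dz [ 0.029 -0.     1.89 ] roll -0.063
top 924 z 0.09634744443264576 circ (array([0.48729948, 0.20316094]), np.float64(0.05963913616654333)) plane normal [-0.001  0.004  0.096]
  ear 22 [0.5098 0.2162 0.1276]
  ear 17 [0.4632 0.1916 0.1285]
side 1963 z 0.09642119153605289 circ (array([0.48277047, 0.20407087]), np.float64(0.06309907496278774)) plane normal [ 0.019 -0.014  0.09 ]
  ear 75 [0.508  0.2157 0.1264]
  ear 70 [0.458  0.1942 0.1261]
```

View pics/t8.png

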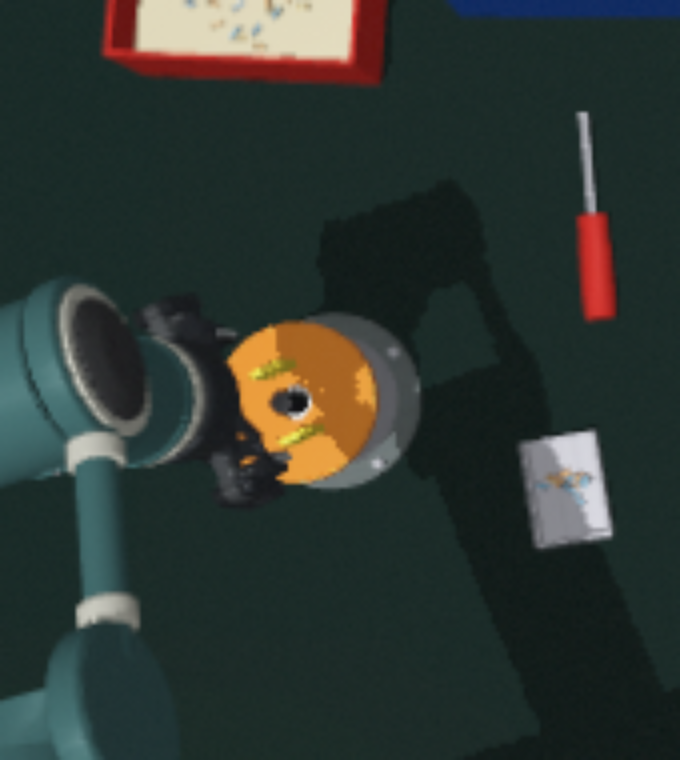

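Seen from above, the ears at (272,370) and (297,436) lie along the gripper's closing line. I descend over them.

Call:
play_rows:
  rows:
    - {"dx": 0.01,"dy": 0,"dz": 0.2,"roll": 0,"fingers": 0}
    - {"dx": 0,"dy": 0,"dz": 0.3,"roll": 0,"fingers": 0}
    - {"dx": 0,"dy": 0,"dz": 0.3,"roll": 0,"fingers": 0}
    - {"dx": 0,"dy": 0,"dz": 0.3,"roll": 0,"fingers": 0}
    - {"dx": 0,"dy": 0,"dz": 0.2,"roll": 0,"fingers": 0}
    - {"dx": 0,"dy": 0,"dz": 0.2,"roll": 0,"fingers": 0}
    - {"dx": 0,"dy": 0,"dz": 0.1,"roll": 0,"fingers": 0}
    - {"dx": 0,"dy": 0,"dz": 0.1,"roll": 0,"fingers": 0}
    - {"dx": 0,"dy": 0,"dz": 0.1,"roll": 0,"fingers": 0}
    - {"dx": 0,"dy": 0,"dz": 0.07,"roll": 0,"fingers": 0}
    - {"dx": 0,"dy": 0,"dz": 0,"roll": 0,"fingers": 0}
    - {"dx": 0,"dy": 0,"dz": 0,"roll": 0,"fingers": 0}

```text
time: 17.68
tool_pos: [0.4883, 0.2051, 0.099]
tcp_rot: [1.646, 2.676, 0.0]
wrist_force: [-0.5, 0.2, -0.6]
width: 1.006
```

```bash
python3 go.py 0.4868 0.2048 0.097 27; python3 mc.py 0.096 side s9.png
```

```text
t 17.6833 pos [0.4883 0.2051 0.099 ] yaw 26.81 tilt z [ 2.e-04  1.e-04 -1.e+00] F [-0.5   0.22 -0.64] w 1.0055639449662552 q [ 0.35  0.11  2.04 -0.    0.99 -0.12]
rows-units dx,dy,dz [ 0.01  -0.037  0.051] roll -0.048
top 628 z 0.09633241057795416 circ (array([0.48817883, 0.19934485]), np.float64(0.05675951291380313)) plane normal [-0.001  0.007  0.096]
  ear 9 [0.513  0.2099 0.1273]
side 1738 z 0.09629391046269589 circ (array([0.48270121, 0.20431044]), np.float64(0.06315923850950676)) plane normal [ 0.019 -0.016  0.09 ]
  ear 60 [0.5088 0.2155 0.1263]
  ear 44 [0.4568 0.199  0.1255]
```

View pics/s9.png

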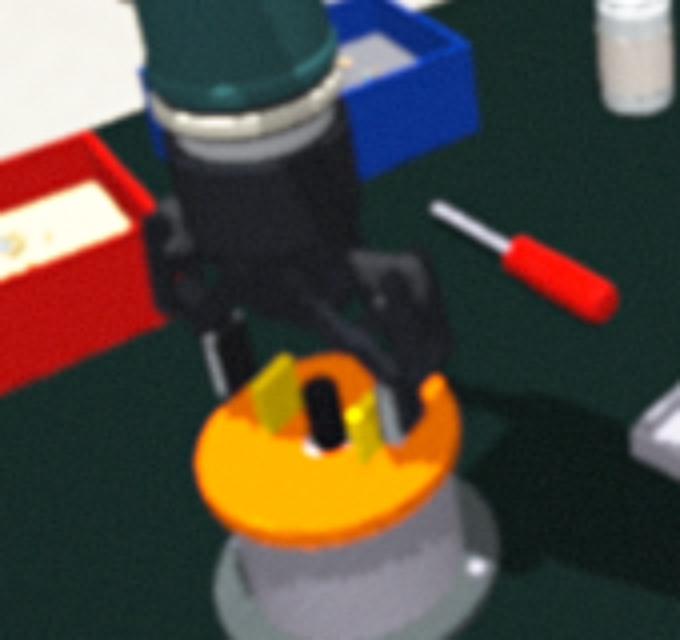

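Both fingers stand outside the ears (tips at (235,385) and (393,440)). I make a small centring shift, then close gradually.

Call:
play_rows:
  rows:
    - {"dx": 0.01,"dy": -0.04,"dz": 0.04,"roll": 0,"fingers": 0}
    - {"dx": 0,"dy": 0,"dz": 0,"roll": 0,"fingers": 0.1}
    - {"dx": 0,"dy": 0,"dz": 0,"roll": 0,"fingers": 0.18}
    - {"dx": 0,"dy": 0,"dz": 0,"roll": 0,"fingers": 0.24}
    - {"dx": 0,"dy": 0,"dz": 0,"roll": 0,"fingers": 0.28}
    - {"dx": 0,"dy": 0,"dz": 0,"roll": 0,"fingers": 0.32}
    - {"dx": 0,"dy": 0,"dz": 0,"roll": 0,"fingers": 0.4}
    - {"dx": 0,"dy": 0,"dz": 0,"roll": 0,"fingers": 0.5}
    - {"dx": 0,"dy": 0,"dz": 0,"roll": 0,"fingers": 0.6}
    - {"dx": 0,"dy": 0,"dz": 0,"roll": 0,"fingers": 0.6}
    - {"dx": 0,"dy": 0,"dz": 0,"roll": 0,"fingers": 0.6}
  grip_force: 40

```text
time: 18.7
tool_pos: [0.4869, 0.2049, 0.0977]
tcp_rot: [1.646, 2.675, 0.001]
wrist_force: [0.2, -0.5, 3.5]
width: 0.698
```

```bash
python3 go.py 0.4873 0.2048 0.19 27; python3 mc.py 0.096 side s10.png
```

```text
t 18.7 pos [0.4869 0.2049 0.0977] yaw 26.81 tilt z [ 8.e-04  3.e-04 -1.e+00] F [ 0.23 -0.47  3.47] w 0.6979961747912851 q [ 0.35  0.11  2.05 -0.    0.98 -0.12]
rows-units dx,dy,dz [-0.005  0.009 -2.308] roll -0.048
top 620 z 0.09651232450441372 circ (array([0.4877646 , 0.20468356]), np.float64(0.060079492992958596)) plane normal [0.004 0.005 0.094]
  ear 12 [0.5158 0.21   0.1255]
side 1706 z 0.09626439743987436 circ (array([0.48283126, 0.20489198]), np.float64(0.06298106430715071)) plane normal [ 0.022 -0.015  0.089]
  ear 61 [0.5096 0.2161 0.1275]
  ear 15 [0.4561 0.2029 0.1245]
```

View pics/s10.png

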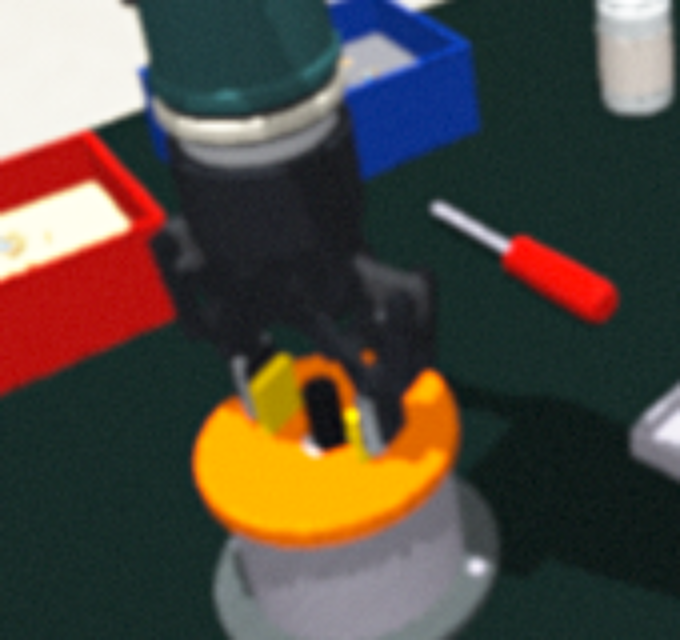

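The grip is on both ears at 59 mm, the knob standing free between them. I lift slowly and straight.

Call:
play_rows:
  rows:
    - {"dx": 0,"dy": 0,"dz": -0.03,"roll": 0,"fingers": 0.6}
    - {"dx": 0,"dy": 0,"dz": -0.05,"roll": 0,"fingers": 0.6}
    - {"dx": 0,"dy": 0,"dz": -0.08,"roll": 0,"fingers": 0.6}
    - {"dx": 0,"dy": 0,"dz": -0.1,"roll": 0,"fingers": 0.6}
    - {"dx": 0,"dy": 0,"dz": -0.12,"roll": 0,"fingers": 0.6}
    - {"dx": 0,"dy": 0,"dz": -0.15,"roll": 0,"fingers": 0.6}
    - {"dx": 0,"dy": 0,"dz": -0.2,"roll": 0,"fingers": 0.6}
    - {"dx": 0,"dy": 0,"dz": -0.2,"roll": 0,"fingers": 0.6}
    - {"dx": 0,"dy": 0,"dz": -0.2,"roll": 0,"fingers": 0.6}
    - {"dx": 0,"dy": 0,"dz": -0.25,"roll": 0,"fingers": 0.6}
    - {"dx": 0,"dy": 0,"dz": -0.25,"roll": 0,"fingers": 0.6}
    - {"dx": 0,"dy": 0,"dz": -0.25,"roll": 0,"fingers": 0.6}
    - {"dx": 0,"dy": 0,"dz": -0.25,"roll": 0,"fingers": 0.6}
    - {"dx": 0,"dy": 0,"dz": -0.2,"roll": 0,"fingers": 0.6}
    - {"dx": 0,"dy": 0,"dz": -0.12,"roll": 0,"fingers": 0.6}
    - {"dx": 0,"dy": 0,"dz": -0.05,"roll": 0,"fingers": 0.6}
    - {"dx": 0,"dy": 0,"dz": 0,"roll": 0,"fingers": 0.6}
    - {"dx": 0,"dy": 0,"dz": 0,"roll": 0,"fingers": 0.6}
    - {"dx": 0,"dy": 0,"dz": 0,"roll": 0,"fingers": 0.6}
    - {"dx": 0,"dy": 0,"dz": 0,"roll": 0,"fingers": 0.6}

```text
time: 20.47
tool_pos: [0.4861, 0.2045, 0.1965]
tcp_rot: [-1.645, -2.675, 0.002]
wrist_force: [-0.0, 0.2, -1.1]
width: 0.698
```

```bash
python3 go.py 0.4873 0.2048 0.19 27; python3 mc.py 0.196 side s11.png
python3 - <<'E'
from m import *
c=cam("side");H=hsv(c);W=cloud(c)
g=(np.hypot(W[...,0]-.487,W[...,1]-.205)<.07)&(H[...,1]<60)&(H[...,2]>120)&(abs(W[...,2]-.091)<.004)
P=W[g];print("flange",len(P),circ(P) if len(P)>20 else 0,np.median(P[:,2]) , np.linalg.lstsq(np.c_[P[:,:2],np.ones(len(P))],P[:,2],rcond=None)[0].round(3))
E
```

```text
t 20.4667 pos [0.4861 0.2045 0.1965] yaw 26.81 tilt z [-1.4e-03 -5.0e-04 -1.0e+00] F [-0.05  0.15 -1.06] w 0.697935598747014 q [ 0.35  0.01  1.96 -0.    1.18 -0.12]
rows-units dx,dy,dz [-0.008  0.031  0.162] roll -0.048
top 770 z 0.19519009053976266 circ (array([0.48749124, 0.20118626]), np.float64(0.05762070627093953)) plane normal [ 0.002 -0.005  0.195]
  ear 17 [0.5133 0.2125 0.2245]
side 1932 z 0.1952560927048655 circ (array([0.48032459, 0.20579892]), np.float64(0.06301326066770585)) plane normal [0.015 0.003 0.187]
  ear 66 [0.5071 0.2171 0.2242]
  ear 16 [0.4551 0.2023 0.2238]
flange 1690 (array([0.48350592, 0.20384226]), np.float64(0.04020647242986811)) 0.0913808562654273 [ 0.006 -0.012  0.091]
```

View pics/s11.png

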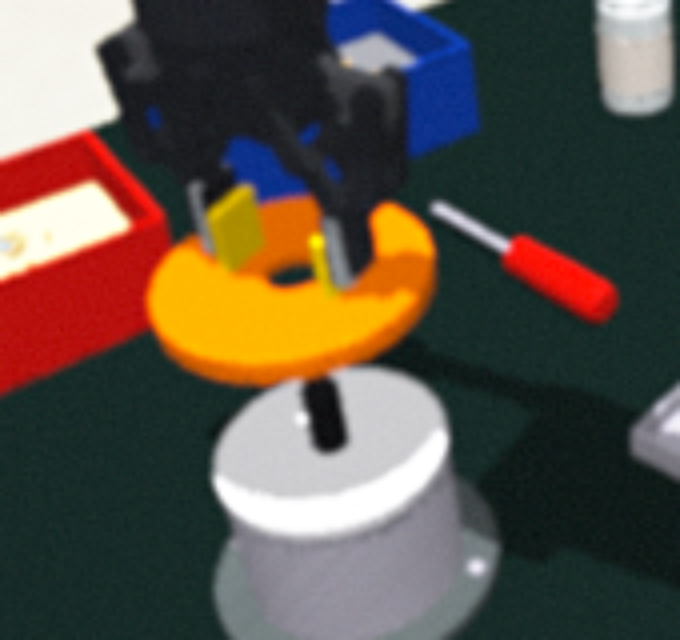

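The cover hangs level at (290,285). The inner lid with its knob at (325,410) sits flat on the pot, flange top at 91.4 mm (expected 91). I hand the job in.

```bash
python3 -c "
from workcell import bot
print(bot.finish_job())"
```

```text
the job is handed in; nothing more can be done
None
```

I did the whole task in about 20.5 s of robot time and handed it in; `finish_job` gives no verdict. I lifted the nested pair by the knob, lowered it onto the pot until the force showed it resting on the rim, and let go. I then gripped the cover by its two ears and lifted it straight off alone.

Last checks before handing in:
- **Cover:** still held at 59 mm opening and level. Its top face is at 195 mm, up from 96 mm, so the ear point is about 128 mm above the rim (107 mm needed).
- **Inner lid:** flange top at 91.4 mm (91 expected), flat to within about 0.013 rad. It looks untouched in the side view.
- **Centring:** the side camera put the lid 3–4 mm short in x of what the tool position implied. It had shown the same bias before on the knob and the pot rim, so I did not correct for it. The lid's distance from the pot axis was not measured any more closely than that.
- **Bystanders:** the arm never went near the can, screwdriver or tray. The can and screwdriver look unmoved in the last picture, and so does the part of the tray in frame. I did not measure their positions.

I viewed 12 pictures, two over the budget of 10.

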